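# Slide the graphite plate home under the low stand

## Robot

A 7-joint arm with a two-finger parallel gripper is mounted at the origin on the work surface; the furniture and walls round the work are solid. World frame = base frame: x ahead of the robot, y to its left, z up, the work surface at z = 0. Lengths are in m, angles in rad, forces in N, time in s.
With the tool pointing down it reaches from about 0.425 to 0.875 m from the base axis. Payload 4.7 kg.
Tool frame: the origin (TCP) lies at the very end of the fingers, on their centre line; the grasp point (between the pads) lies bot.grip_depth behind it (bot.grip_depth is the distance from the TCP to the grasp point, in m); z points along the fingers, y is the line along which they close (so a half turn about z gives the same grasp; the last joint's range is limited). The gripper opens to 85 mm and grips with 20 to 120 N. Pads are 22 mm wide; open, the fingers measure 114 mm over their backs; the gripper's body (76 mm by 85 mm) begins 54 mm behind the grasp point. The pads swing forward as they close: fully open they stand 13 mm farther back than shut.
Start: joints at [-1.228, 0.321, -0.07, 1.45, 0.023, 1.371, -0.057], TCP at [0.21, 0.615, 0.209] pointing down, gripper open.
Joint ranges: [-2.86, 2.86], [-0.3, 2.09], [-1.38, 1.24], [0.06, 2.45], [-1.56, 4.7], [0.09, 2.05], [-2.69, 2.69]. Speed limits (rad/s): [2.57, 2.57, 3.14, 3.14, 3.14, 3.14, 3.14].

## Interface

Orientations are given as a unit quaternion [w, x, y, z].
In Python, from rig import sense, eyes, job_done, bot gives the robot as it stands.
- The arm moves only by the tool play_rows, never from a script. Its argument "motion" is a list of rows, each an object with "travel": the shift along the tool's x, y, z in mm, a list of three; "delta_rot": the turn, a rotation vector about the tool's x, y, z in rad, a list of three. A call has exactly 10 rows; each row is the pose to reach, as a shift and turn from the pose commanded when the call began, along the tool's axes at that moment; what a row does not reach only later rows make up. A row lasts 1/12 s, in which the tool goes at most 41.7 mm and 7.16 degrees, less where a joint would pass 70% of its speed; a pose out of reach is approached as far as the arm can. A call with a gripper value outside its range is refused whole. "gripper" is the finger opening in mm, from 0 to 85.4, set as the call begins (left out, the last holds). The fingers move at their own pace and stop on an object; "newtons" is the grip in N (left out, the last holds). Time passes only in rows, so rows that repeat a pose let the fingers close, or fill a call up. It gives the time, the measured TCP pose, the force, the opening and the grip force at its end, in the units of the state.
- sense(): the state, without advancing time (a new reading comes with each control period).
- eyes.read_camera(name): name is "scene" or "top"; returns the picture (384x512x3 uint8, blue, green, red); there is no depth.
- eyes.camera_params(name): a dict with "K" (3x3 intrinsics, pixels), "k1" (the pictures are not rectified: a ray, as slopes to the right and down, at radius r is drawn at 1 + k1 r^2 times it, then the intrinsics apply), "world_from_camera" (4x4, takes a point from camera to world coordinates). Camera axes: x right, y down, z forward; pixel columns grow to the right and rows downward; lengths in m; the calibration is good to about 2 mm. A picture is of the moment at which its call begins. camera_params takes no time and is no camera call.
- job_done(): hands the job in; it is judged then, once.
Trained networks look in the newest picture that a camera, given by its name, has taken for a name from the list of things; names that differ only in an ending like _2 or _b are one class to them, and where a whole thing is asked for, a point or a joint stands for the part that bears it (a point fixed in the world has none). Each returns a list of dicts, best first, with "conf" (0 to 1); they miss things now and then, are a little off and sometimes report something else, mostly with a low value. They report only what shows in the picture. A call takes as long as a camera call. They do not tell look-alikes from the thing itself.
- eyes.recognise(camera, label): "point" ([x, y, z] in m, in world coordinates, good to about 4 mm: the middle of the surface that is visible of it).
- eyes.cut_out(camera, label): "mask" (384x512 bool, what is visible of it).
The state is a dict: "time_s": time; "joint_pos": joint angles; "joint_vel": joint speeds; "tau": joint torques, N m; "tcp_pos": TCP position; "ee_rot": TCP orientation; "wrist_force": force on the tool from outside, world axes, zero at the start; "wrist_torque": the same for the moment, N m; "finger_gap": opening from 0.0 (shut) to 1.0 (fully open); "grip_force": force on a finger pad.
Only numpy, scipy, OpenCV 4.12 (cv2) and the standard library are available. Lean on these libraries where they do the work, as an engineer would, in place of code of your own. Each camera call takes 0.05 s, during which the arm holds its last target. There are 200 camera calls.

## Task

Push the black graphite marver plate along the bench into the mouth of the low steel stand and on under its deck until the plate's front edge lies against the brass stop bar at the back. Slide it flat on the bench with the fingertips: never lift, carry or tip it. Leave the dish of beads on the stand, the brass weight, the cork-lidded pot and the red-lidded jar where they stand.

Things in the scene. Friction and masses are not known exactly. Their poses are not given: they have to be found in the camera images.
- marver: Loose flat black graphite plate, shallow grooves on top, 110 mm long (its x) by 90 mm wide (y) by 14 mm thick, about 0.25 kg. Origin at the centre of its underside; x points to the edge that enters the stand first, z up. It lies on the bench before the stand's mouth, askew and off to one side.
- stand: Low steel stand screwed to the bench. Origin on the bench under the deck's centre; x points from the mouth inwards to the brass stop, y across, z up. Deck 80 mm (x) by 136 mm (y), underside 18 mm above the bench (4 mm of headroom over the plate), top 24 mm. Side rails leave a channel 106 mm wide (y +-53 mm).
- mouth (a point): Middle of the stand's open mouth, on the bench, at the front of the rails' round noses (x = -47.5 mm in the stand's frame; the deck's front edge is 7.5 mm further in).
- stop (a point): Middle of the brass stop bar's front face, on the bench (x = +30 mm in the stand's frame). A plate that is home touches it: its origin is then at x = -25 mm and its rear 40 mm stick out of the deck's front; y is free within the channel.
- bead_dish: Small steel dish of beads, 68 mm wide, 17 mm high, loose on the deck of the stand. Origin at the centre of its underside. Leave it alone.
- brass_weight: Brass weight, 35 mm wide, 39 mm high, loose beside the work. Origin at the centre of its underside. Leave it alone.
- cork_pot: Small dark pot with a cork lid, 47 mm wide, 37 mm high, loose beside the work. Origin at the centre of its underside. Leave it alone.
- lidded_jar: Glass jar with a red lid, 74 mm wide, 92 mm high, loose beside the stand. Origin at the centre of its underside. Leave it alone.
Things that resemble listed ones, but are neither listed nor needed, are in the scene too. Of the things shaped like the marver, the black one is meant.

How it is judged:
On the way:
1. the plate's front edge is under the deck, plate flat on the bench (x of marver in the frame of stand above -0.085 m and height (world z) of marver below 0.003 m and angle between marver's own z axis and vertical below 0.04 rad), for 0.05 s.
At the end, for the whole second after the job is handed in: The plate lies flat and at rest on the bench in the stand's channel, its front edge against the stop to within 4 mm and square to it within 0.08 rad (x of marver in the frame of stand between -0.029 and -0.022 m and y of marver in the frame of stand between -0.012 and 0.012 m and angle between the x axis of marver and the x axis of stand, either way round below 0.08 rad and height (world z) of marver below 0.003 m and angle between marver's own z axis and vertical below 0.04 rad and linear speed of marver below 0.01 m/s); the robot touches nothing.
It fails at once if the plate is lifted off the bench (height (world z) of marver above 0.006 m).
It fails at once if the plate is tipped (angle between marver's own z axis and vertical above 0.1 rad).
It fails at once if the dish of beads is moved (distance of bead_dish from where it was at the start of the episode above 0.012 m).
It fails at once if the brass weight, the pot or the jar is moved (distance of any of brass_weight, cork_pot, lidded_jar from where it was at the start of the episode above 0.012 m).
It also fails if it takes over 72 s, if anything falls off the work surface, if the arm or the gripper's body presses on something with over 40 N, if the wrist force passes 120 N, or if a joint passes its speed limit or range.

## Working session

There is one attempt and no reset: what is moved stays moved. The work goes in short steps, Python scripts to look and compute and a tool call to move; the robot and the scene stay as the last step left them, time stands still between calls to the robot, and variables do not carry over. Pictures are saved under pics/ and viewed, at most 10 in all, crops included, and the job is handed in when it is done.

Besides the shell and the picture viewer there is one more tool, called after ">>>" by a JSON object that holds its "name" and its "arguments", one argument or row to a line. play_rows: Moves the arm, as the interface text tells. Its arguments: {"type":"object","properties":{"motion":{"type":"array"},"gripper":{"type":"number"},"newtons":{"type":"number"}},"required":["motion"]}

```bash
mkdir -p pics; ls
python3 - <<'E'
from rig import sense,eyes,bot
import cv2
for c in("top","scene"):
    im=eyes.read_camera(c); cv2.imwrite(f"pics/{c}0.png",im)
    for l in("marver","stand","bead_dish","brass_weight","cork_pot","lidded_jar"):
        print(c,l,[([round(v,3) for v in d["point"]],round(d["conf"],2)) for d in eyes.recognise(c,l)][:4])
s=sense(); print(s["time_s"],s["tcp_pos"],s["ee_rot"],s["wrist_force"],bot.grip_depth)
E
```

```text
pics
top marver [([0.605, -0.056, 0.016], 0.97), ([0.364, -0.025, 0.01], 0.89), ([0.459, -0.174, 0.012], 0.72), ([0.678, -0.266, 0.012], 0.68)]
top stand [([0.617, 0.144, 0.023], 0.89)]
top bead_dish [([0.569, 0.139, 0.033], 0.81)]
top brass_weight []
top cork_pot [([0.443, 0.106, 0.037], 0.61)]
top lidded_jar [([0.75, 0.186, 0.097], 0.69)]
scene marver [([0.667, -0.278, 0.017], 0.9), ([0.357, -0.031, 0.015], 0.83), ([0.46, -0.186, 0.015], 0.77), ([0.602, -0.066, 0.011], 0.71)]
scene stand [([0.597, 0.124, 0.019], 0.58)]
scene bead_dish [([0.572, 0.138, 0.037], 0.68)]
scene brass_weight [([0.766, 0.06, 0.022], 0.71)]
scene cork_pot [([0.442, 0.099, 0.033], 0.56)]
scene lidded_jar [([0.749, 0.173, 0.072], 0.8)]
0.7 [0.20991552 0.6152005  0.20936549] [3.24166042e-05 1.63634877e-01 9.86520969e-01 5.32548041e-05] [0.38284031 0.36988812 0.20026048] 0.0187
```

View pics/top0.png

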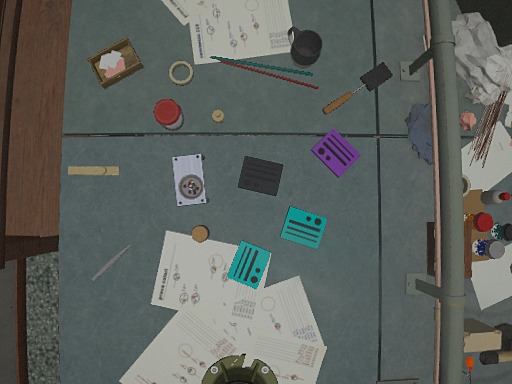

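View pics/scene0.png

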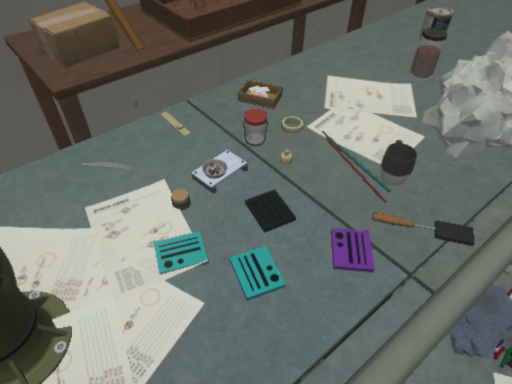

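The top view shows the black plate at (261,175) and the stand at (188,180) with its mouth towards the plate. The weight is at (218,115), the cork pot at (200,233) and the jar at (168,114). Image up is +x and left is +y. The other plates are teal or purple.

```bash
cat > h.py <<'E'
import numpy as np,cv2
from rig import eyes
def toplane(cam,px,z):
    p=eyes.camera_params(cam);K=np.array(p["K"]);T=np.array(p["world_from_camera"])
    n=cv2.undistortPoints(np.float64(px).reshape(-1,1,2),K,np.array([p["k1"],0,0,0,0.])).reshape(-1,2)
    d=np.c_[n,np.ones(len(n))]@T[:3,:3].T; o=T[:3,3]
    return (o+d*((z-o[2])/d[:,2])[:,None])[:,:2]
def fit(cam,label,z,near,im=None,dark=False):
    best=None
    for d in eyes.cut_out(cam,label):
        m=d["mask"].astype(np.uint8)
        c=max(cv2.findContours(m,cv2.RETR_EXTERNAL,cv2.CHAIN_APPROX_NONE)[0],key=cv2.contourArea).reshape(-1,2)
        w=toplane(cam,c,z)
        r=cv2.minAreaRect((w*1000).astype(np.float32))
        e=np.hypot(*(np.array(r[0])/1000-near))
        if best is None or e<best[0]: best=(e,r,d["conf"],c)
    return best
E
python3 - <<'E'
from h import *
for cam in("top","scene"):
    im=eyes.read_camera(cam)
    T=np.array(eyes.camera_params(cam)["world_from_camera"]);print(cam,T[:3,3].round(3))
    for l,z,n in(("marver",.014,(.6,-.056)),("stand",.024,(.6,.13)),("brass_weight",.02,(.766,.06)),("cork_pot",.037,(.443,.1)),("lidded_jar",.092,(.75,.18)),("bead_dish",.041,(.57,.138))):
        b=fit(cam,l,z,n)
        if b: print(l,np.round(b[1][0],1),np.round(b[1][1],1),round(b[1][2],1),round(b[2],2))
im=eyes.read_camera("top")
cv2.imwrite("pics/crop.png",cv2.resize(im[90:260,140:300],None,fx=3.5,fy=3.5,interpolation=cv2.INTER_CUBIC))
E
```

```text
top [ 0.502 -0.01   0.982]
marver [603.3 -56. ] [114.6  92.8] 76.7 0.95
stand [590.7 136.9] [135.5  86.9] 7.4 0.82
cork_pot [445.  108.8] [45.5 43. ] 0.4 0.8
lidded_jar [756.9 185.1] [83.2 75.9] 1.2 0.57
bead_dish [568.4 133.7] [67.5 64.8] 0.6 0.86
scene [ 0.136 -0.544  0.759]
marver [600.8 -60.1] [116.4  93.5] 78.0 0.62
stand [633.5 131.2] [102.9  68.4] 63.3 0.74
brass_weight [768.7  61.6] [63.  34.2] 46.4 0.45
cork_pot [436.5  91.1] [69.9 42.8] 64.8 0.59
lidded_jar [729.7 147.7] [173.1  71.5] 51.2 0.77
bead_dish [568.4 131.4] [68.3 62.6] 51.0 0.8
```

View pics/crop.png

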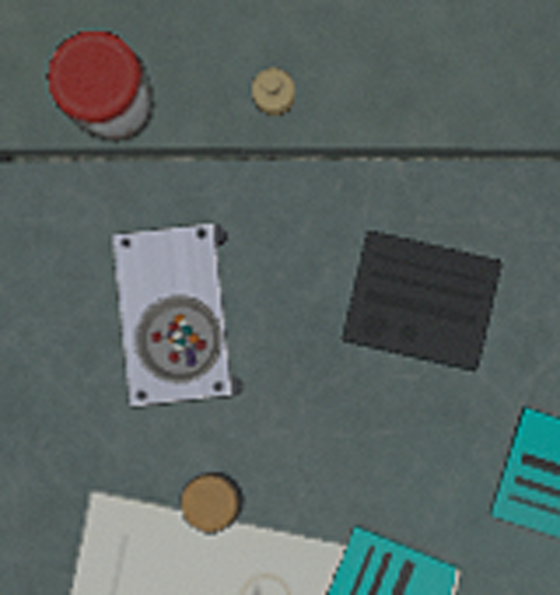

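The crop shows the deck corners at (112,236), (214,225), (232,395), (131,406). The plate corners are at (368,231), (501,260), (477,370), (343,341), and the rail noses face the plate. I'll fit rectangles of known size to these.

```bash
cat >> h.py <<'E'
def rect(w,L,W):  # w: front-left,front-right,rear-right,rear-left (y left)
    m=np.array([[L/2,W/2],[L/2,-W/2],[-L/2,-W/2],[-L/2,W/2]])
    c=w.mean(0);q=w-c
    a=np.arctan2((m[:,0]*q[:,1]-m[:,1]*q[:,0]).sum(),(m*q).sum())
    R=np.array([[np.cos(a),-np.sin(a)],[np.sin(a),np.cos(a)]])
    return c,a,R,np.abs(q-m@R.T).max()
E
python3 - <<'E'
from h import *
f=lambda p:(np.array(p)+.5)/3.5-.5+np.array([140,90])
# stand x = +world y (image left): inner edge is image left; y-left of it = world -x = image bottom
S=toplane("top",f([(131,406),(112,236),(214,225),(232,395)]),.024)
P=toplane("top",f([(343,341),(368,231),(501,260),(477,370)]),.014)
cs,a,R,e=rect(S,.08,.136);print("stand",cs.round(4),np.degrees(a),e)
cp,b,Rp,e2=rect(P,.11,.09);print("plate",cp.round(4),np.degrees(b),e2)
print("plate in stand",((cp-cs)@R).round(4),"yaw",np.degrees(b-a))
for n,p,z in(("weight",(273,92),.039),("cork",(211,503),.037),("jar",(95,77),.092),("nose",(222,236),.01),("nose",(237,386),.01)):
    w=toplane("top",f([p]),z)[0];print(n,w.round(3),((w-cs)@R).round(3))
print("x axis",R[:,0],"y axis",R[:,1], "mouth",cs+R@[-.0475,0])
E
```

```text
stand [0.591  0.1399] 96.80453288362281 0.0010434329202562431
plate [ 0.6043 -0.0565] 77.75713431166432 0.0010839131943425895
plate in stand [-0.1965  0.0101] yaw -19.04739857195849
weight [0.765 0.061] [-0.099 -0.163]
cork [0.445 0.106] [-0.016  0.148]
jar [0.762 0.189] [ 0.029 -0.175]
nose [0.656 0.103] [-0.044 -0.06 ]
nose [0.536 0.09 ] [-0.043  0.06 ]
x axis [-0.11848253  0.99295614] y axis [-0.99295614 -0.11848253] mouth [0.59659159 0.09270415]
```

```bash
cat >> h.py <<'E'
from rig import sense
from scipy.spatial.transform import Rotation as Ro
CS=np.array([.591,.1399]);A=np.radians(96.805)
RS=np.array([[np.cos(A),-np.sin(A)],[np.sin(A),np.cos(A)]])
def go(x,y,z,th):   # TCP in stand frame (m), tool x heading th rad relative to stand x, tool down
    s=sense();w,a,b,c=s["ee_rot"];R0=Ro.from_quat([a,b,c,w])
    R1=Ro.from_euler("z",A+th)*Ro.from_euler("x",np.pi)
    p=np.r_[CS+RS@[x,y],z]
    print((R0.inv().apply(p-s["tcp_pos"])*1000).round(1).tolist(),(R0.inv()*R1).as_rotvec().round(3).tolist())
def where():
    s=sense();x=(s["tcp_pos"][:2]-CS)@RS
    w,a,b,c=s["ee_rot"];X=Ro.from_quat([a,b,c,w]).apply([1,0,0])
    print("t",round(s["time_s"],2),"tcp stand",(x*1000).round(1),"z",round(s["tcp_pos"][2]*1000,1),"th",round(np.arctan2(X[1],X[0])-A,3),"F",np.round(s["wrist_force"],1),"gap",round(s["finger_gap"],3))
E
python3 - <<'E'
from h import *
th=-.3324
c=np.array([-.1965,.0101])-.081*np.array([np.cos(th),np.sin(th)])
print(c);where();go(*c,.15,th);go(*c,.003,th)
E
```

```text
[-0.27306622  0.03653132]
t 1.45 tcp stand [517.1 322.1] z 209.4 th 1.123 F [ 0.2  0.4 -0.1] gap 1.0
[-599.4, -588.8, 59.3] [0.0, -0.0, 1.456]
[-599.4, -588.8, 206.3] [0.0, -0.0, 1.456]
```

>>> {"name": "play_rows", "arguments": {
  "motion": [
    {"travel": [-24,-24,0],"delta_rot": [0,0,0.06]},
    {"travel": [-48,-47,0],"delta_rot": [0,0,0.12]},
    {"travel": [-72,-71,0],"delta_rot": [0,0,0.18]},
    {"travel": [-96,-94,0],"delta_rot": [0,0,0.24]},
    {"travel": [-120,-118,0],"delta_rot": [0,0,0.3]},
    {"travel": [-144,-141,0],"delta_rot": [0,0,0.36]},
    {"travel": [-168,-165,0],"delta_rot": [0,0,0.42]},
    {"travel": [-192,-188,0],"delta_rot": [0,0,0.48]},
    {"travel": [-216,-212,0],"delta_rot": [0,0,0.54]},
    {"travel": [-240,-236,0],"delta_rot": [0,0,0.6]}
  ],
  "gripper": 38
}}

```text
time_s: 2.28
tcp_pos: [0.3614, 0.3128, 0.2096]
ee_rot: [0.0, 0.449, 0.893, 0.0]
wrist_force: [0.0, 0.5, 0.1]
finger_gap: 0.45
grip_force: 0.0
```

Run:
```python
from h import *
where();go(-.2731,.0365,.15,-.3324)
```

```text
t 2.28 tcp stand [198.9 207.5] z 209.6 th 0.52 F [0.  0.5 0.1] gap 0.45
[-494.6, -86.4, 59.4] [0.001, -0.001, 0.853]
```

>>> {"name": "play_rows", "arguments": {
  "motion": [
    {"travel": [-30,-5,0],"delta_rot": [0,0,0.05]},
    {"travel": [-60,-10,0],"delta_rot": [0,0,0.1]},
    {"travel": [-90,-16,0],"delta_rot": [0,0,0.16]},
    {"travel": [-120,-21,0],"delta_rot": [0,0,0.21]},
    {"travel": [-150,-26,0],"delta_rot": [0,0,0.26]},
    {"travel": [-180,-31,0],"delta_rot": [0,0,0.31]},
    {"travel": [-210,-37,0],"delta_rot": [0,0,0.36]},
    {"travel": [-240,-42,0],"delta_rot": [0,0,0.41]},
    {"travel": [-270,-47,0],"delta_rot": [0,0,0.47]},
    {"travel": [-300,-52,0],"delta_rot": [0,0,0.52]}
  ]
}}

```text
time_s: 3.12
tcp_pos: [0.4994, 0.0415, 0.2097]
ee_rot: [0.0, 0.664, 0.748, 0.001]
wrist_force: [0.6, -0.1, 0.3]
finger_gap: 0.44
grip_force: 0.0
```

Run:
```python
from h import *
where();go(-.2731,.0365,.06,-.3324)
```

```text
t 3.12 tcp stand [-86.8 102.6] z 209.7 th 0.0 F [ 0.6 -0.1  0.3] gap 0.44
[-186.4, 65.9, 149.7] [0.001, -0.001, 0.333]
```

>>> {"name": "play_rows", "arguments": {
  "motion": [
    {"travel": [-31,11,10],"delta_rot": [0,0,0.055]},
    {"travel": [-62,22,20],"delta_rot": [0,0,0.11]},
    {"travel": [-93,33,30],"delta_rot": [0,0,0.165]},
    {"travel": [-124,44,50],"delta_rot": [0,0,0.22]},
    {"travel": [-155,55,70],"delta_rot": [0,0,0.28]},
    {"travel": [-186,66,90],"delta_rot": [0,0,0.333]},
    {"travel": [-186,66,115],"delta_rot": [0,0,0.333]},
    {"travel": [-186,66,140],"delta_rot": [0,0,0.333]},
    {"travel": [-186,66,150],"delta_rot": [0,0,0.333]},
    {"travel": [-186,66,150],"delta_rot": [0,0,0.333]}
  ]
}}

```text
time_s: 3.95
tcp_pos: [0.5849, -0.1329, 0.0566]
ee_rot: [-0.002, 0.778, 0.629, -0.002]
wrist_force: [0.3, 0.2, -0.3]
finger_gap: 0.443
grip_force: 0.0
```

Run:
```python
from h import *
where();go(-.2731,.0365,.003,-.3324)
im=eyes.read_camera("scene");cv2.imwrite("pics/s1.png",cv2.resize(im[120:320,160:420],None,fx=3,fy=3))
```

```text
t 3.95 tcp stand [-270.1   38.4] z 56.6 th -0.329 F [ 0.3  0.2 -0.3] gap 0.443
[-2.2, 3.0, 53.6] [-0.005, 0.001, 0.003]
```

View pics/s1.png

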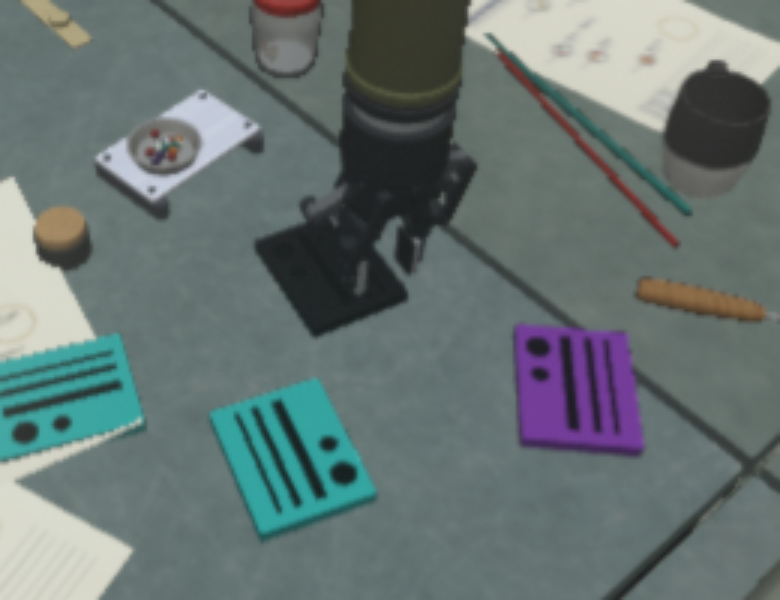

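The scene view shows the gripper behind the plate's rear edge, with the fingertips still in the air at about (410,260) and no neighbour close to them. I'll lower it now.

>>> {"name": "play_rows", "arguments": {
  "motion": [
    {"travel": [-2,3,8],"delta_rot": [-0.005,0,0.003]},
    {"travel": [-2,3,16],"delta_rot": [-0.005,0,0.003]},
    {"travel": [-2,3,24],"delta_rot": [-0.005,0,0.003]},
    {"travel": [-2,3,32],"delta_rot": [-0.005,0,0.003]},
    {"travel": [-2,3,38],"delta_rot": [-0.005,0,0.003]},
    {"travel": [-2,3,44],"delta_rot": [-0.005,0,0.003]},
    {"travel": [-2,3,48],"delta_rot": [-0.005,0,0.003]},
    {"travel": [-2,3,51],"delta_rot": [-0.005,0,0.003]},
    {"travel": [-2,3,52],"delta_rot": [-0.005,0,0.003]},
    {"travel": [-2,3,52],"delta_rot": [-0.005,0,0.003]}
  ]
}}

```text
time_s: 4.83
tcp_pos: [0.5895, -0.1362, 0.0071]
ee_rot: [0.002, 0.779, 0.628, 0.001]
wrist_force: [-0.6, -0.1, 0.0]
finger_gap: 0.445
grip_force: 0.0
```

Run:
```python
from h import *
where()
im=eyes.read_camera("scene");cv2.imwrite("pics/s2.png",cv2.resize(im[170:250,220:330],None,fx=6,fy=6))
# arc: 15mm straight, then plate-centre arc radius R to heading 0, as TCP = centre - 66mm
th0=-.3324;c=np.array([-.1965,.0101]);h=np.array([np.cos(th0),np.sin(th0)])
go(*(c-.066*h),.003,th0)
R=.01/(1-np.cos(th0));print("R",R)
for i in range(1,11):
    t=th0*(1-i/10)
    p=c+R*np.array([np.sin(t)-np.sin(th0),np.cos(th0)-np.cos(t)])
    go(*(p-.066*np.array([np.cos(t),np.sin(t)])),.003,t)
```

```text
t 4.83 tcp stand [-274.    34.2] z 7.1 th -0.333 F [-0.6 -0.1  0. ] gap 0.445
[15.2, -2.7, 4.4] [0.005, -0.0, -0.0]
R 0.18268816413461939
[21.3, -0.6, 4.4] [0.005, 0.0, -0.034]
[27.5, 1.3, 4.4] [0.005, 0.0, -0.067]
[33.7, 3.0, 4.4] [0.005, 0.0, -0.1]
[40.0, 4.4, 4.4] [0.005, 0.0, -0.133]
[46.3, 5.7, 4.4] [0.005, 0.0, -0.167]
[52.7, 6.7, 4.4] [0.005, 0.0, -0.2]
[59.1, 7.6, 4.4] [0.005, 0.001, -0.233]
[65.5, 8.2, 4.5] [0.005, 0.001, -0.266]
[71.9, 8.6, 4.5] [0.005, 0.001, -0.3]
[78.4, 8.8, 4.5] [0.005, 0.001, -0.333]
```

View pics/s2.png

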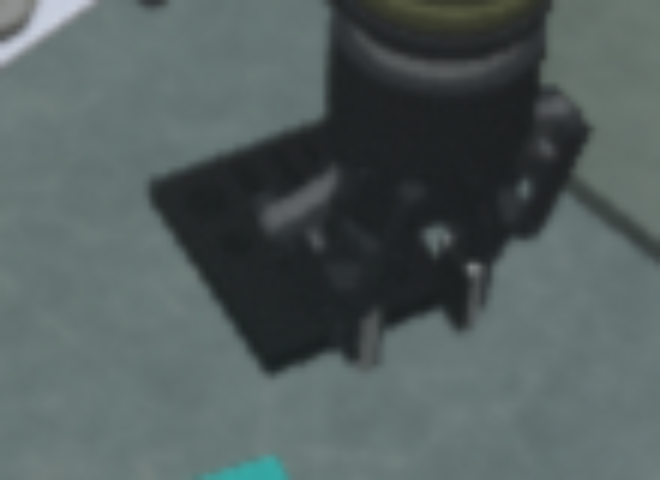

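The crop shows both fingertips at (370,362) and (463,325), on the bench just behind the plate's rear edge and spread along it. I'll approach straight to contact.

>>> {"name": "play_rows", "arguments": {
  "motion": [
    {"travel": [0,-1,2],"delta_rot": [0,0,0]},
    {"travel": [0,-2,3],"delta_rot": [0.005,0,0]},
    {"travel": [2,-3,4],"delta_rot": [0.005,0,0]},
    {"travel": [4,-3,4],"delta_rot": [0.005,0,0]},
    {"travel": [6,-3,4],"delta_rot": [0.005,0,0]},
    {"travel": [8,-3,4],"delta_rot": [0.005,0,0]},
    {"travel": [10,-3,4],"delta_rot": [0.005,0,0]},
    {"travel": [12,-3,4],"delta_rot": [0.005,0,0]},
    {"travel": [14,-3,4],"delta_rot": [0.005,0,0]},
    {"travel": [16,-3,4],"delta_rot": [0.005,0,0]}
  ]
}}

```text
time_s: 5.72
tcp_pos: [0.5901, -0.1197, 0.0033]
ee_rot: [0.0, 0.779, 0.628, 0.0]
wrist_force: [0.5, 0.3, -0.7]
finger_gap: 0.442
grip_force: 0.0
```

```bash
cat >> h.py <<'E'
def arc():
    th0=-.3324;c=np.array([-.1965,.0101]);R=.01/(1-np.cos(th0))
    for i in range(1,11):
        t=th0*(1-i/10)
        p=c+R*np.array([np.sin(t)-np.sin(th0),np.cos(th0)-np.cos(t)])
        go(*(p-.066*np.array([np.cos(t),np.sin(t)])),.003,t)
def plate():
    eyes.read_camera("top")
    b=fit("top","marver",.014,(.598,0));r=b[1]
    c=(np.array(r[0])/1000-CS)@RS
    print("plate ctr stand",(c*1000).round(1),np.round(r[1],1),"ang mod 90",round((r[2]-np.degrees(A)+45)%90-45,1),b[2])
E
python3 - <<'E'
from h import *
where();plate();arc()
E
```

```text
t 5.72 tcp stand [-257.7   31.7] z 3.3 th -0.333 F [ 0.5  0.3 -0.7] gap 0.442
plate ctr stand [-186.8    8.1] [91.4 90.5] ang mod 90 -20.7 0.59
[4.6, 2.5, 0.3] [0.0, -0.0, -0.033]
[10.8, 4.4, 0.3] [0.0, -0.0, -0.066]
[17.0, 6.1, 0.3] [0.0, -0.0, -0.099]
[23.3, 7.6, 0.3] [0.0, -0.0, -0.133]
[29.6, 8.8, 0.3] [0.0, -0.0, -0.166]
[36.0, 9.9, 0.3] [0.0, -0.0, -0.199]
[42.4, 10.7, 0.3] [0.0, -0.0, -0.232]
[48.8, 11.4, 0.3] [0.0, -0.0, -0.266]
[55.3, 11.8, 0.3] [0.0, -0.0, -0.299]
[61.7, 12.0, 0.3] [0.0, -0.0, -0.332]
```

>>> {"name": "play_rows", "arguments": {
  "motion": [
    {"travel": [2,1,0],"delta_rot": [0,0,-0.016]},
    {"travel": [5,2.5,0],"delta_rot": [0,0,-0.033]},
    {"travel": [8,3.5,0],"delta_rot": [0,0,-0.05]},
    {"travel": [11,4.4,0],"delta_rot": [0,0,-0.066]},
    {"travel": [14,5.3,0],"delta_rot": [0,0,-0.083]},
    {"travel": [17,6.1,0],"delta_rot": [0,0,-0.1]},
    {"travel": [20,6.9,0],"delta_rot": [0,0,-0.116]},
    {"travel": [23,7.6,0],"delta_rot": [0,0,-0.133]},
    {"travel": [26.5,8.2,0],"delta_rot": [0,0,-0.15]},
    {"travel": [29.6,8.8,0],"delta_rot": [0,0,-0.166]}
  ]
}}

```text
time_s: 6.65
tcp_pos: [0.605, -0.0925, 0.0033]
ee_rot: [-0.0, 0.723, 0.691, 0.0]
wrist_force: [0.2, 0.9, -1.1]
finger_gap: 0.441
grip_force: 0.0
```

Run:
```python
from h import *
where();plate();arc()
im=eyes.read_camera("top")
cv2.imwrite("pics/t2.png",cv2.resize(im[90:260,140:300],None,fx=3.5,fy=3.5,interpolation=cv2.INTER_CUBIC))
```

```text
t 6.65 tcp stand [-232.4   13.6] z 3.3 th -0.165 F [ 0.2  0.9 -1.1] gap 0.441
plate ctr stand [-168.5   -0.6] [50.5 90.8] ang mod 90 -19.7 0.87
[-24.0, -10.5, 0.3] [0.0, -0.001, 0.134]
[-18.2, -7.6, 0.3] [0.0, -0.001, 0.101]
[-12.3, -4.9, 0.3] [0.0, -0.001, 0.068]
[-6.4, -2.4, 0.3] [0.0, -0.001, 0.034]
[-0.4, -0.1, 0.3] [0.0, -0.001, 0.001]
[5.7, 2.0, 0.3] [0.0, -0.001, -0.032]
[11.9, 3.9, 0.3] [0.0, -0.001, -0.065]
[18.2, 5.6, 0.3] [0.0, -0.001, -0.098]
[24.4, 7.0, 0.3] [0.0, -0.001, -0.132]
[30.8, 8.3, 0.3] [0.0, -0.001, -0.165]
```

View pics/t2.png

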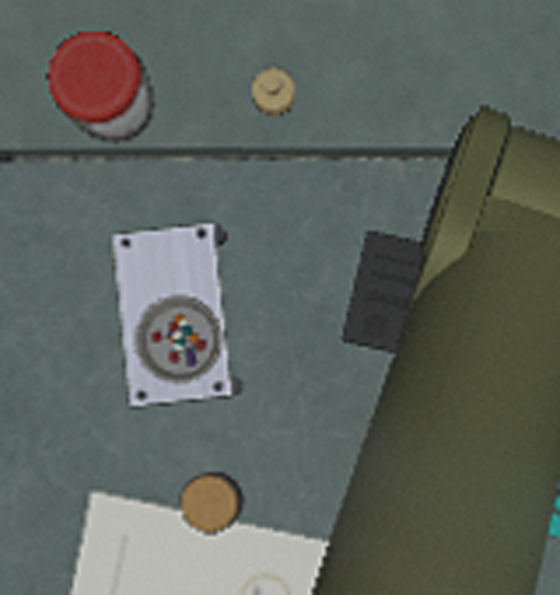

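The plate has not moved: its front edge is still at (368,231)–(343,341). I need to see where the tips are.

Run:
```python
from h import *
im=eyes.read_camera("scene");cv2.imwrite("pics/s3.png",cv2.resize(im[170:250,220:330],None,fx=7,fy=7,interpolation=cv2.INTER_CUBIC))
p=eyes.camera_params("scene");K=np.array(p["K"]);T=np.linalg.inv(np.array(p["world_from_camera"]))
s=sense();w,a,b,c=s["ee_rot"];R=Ro.from_quat([a,b,c,w])
for y in(-.03,-.019,.019,.03):
  for z in(0,-.014):
    q=T[:3,:3]@(s["tcp_pos"]+R.apply([0,y,z]))+T[:3,3]
    px=cv2.projectPoints(q[None],np.zeros(3),np.zeros(3),K,np.array([p["k1"],0,0,0.]))[0].ravel()
    print(y,z,((px-[220,170])*7).round())
```

```text
-0.03 0 [346. 381.]
-0.03 -0.014 [348. 356.]
-0.019 0 [371. 367.]
-0.019 -0.014 [372. 341.]
0.019 0 [452. 319.]
0.019 -0.014 [455. 293.]
0.03 0 [476. 305.]
0.03 -0.014 [478. 279.]
```

View pics/s3.png

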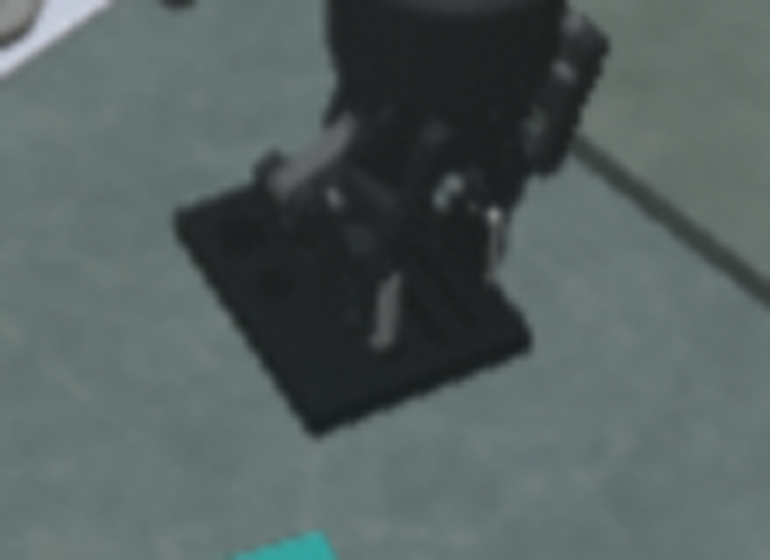

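The tips are floating on or above the plate at about (383,348). At this opening the fingertips stand well behind the TCP. I'll lift, go back behind the edge and probe the bench for the real tip height.

Run:
```python
from h import *
th=-.3324
c=np.array([-.1965,.0101])-.085*np.array([np.cos(th),np.sin(th)])
go(*c,.015,th)
```

```text
[-47.4, -16.4, -11.7] [0.0, 0.0, 0.166]
```

>>> {"name": "play_rows", "arguments": {
  "motion": [
    {"travel": [0,0,-12],"delta_rot": [0,0,0]},
    {"travel": [-8,-3,-15],"delta_rot": [0,0,0.03]},
    {"travel": [-16,-6,-15],"delta_rot": [0,0,0.06]},
    {"travel": [-24,-9,-15],"delta_rot": [0,0,0.09]},
    {"travel": [-32,-11,-15],"delta_rot": [0,0,0.12]},
    {"travel": [-40,-14,-15],"delta_rot": [0,0,0.15]},
    {"travel": [-47,-16,-15],"delta_rot": [0,0,0.166]},
    {"travel": [-47,-16,-12],"delta_rot": [0,0,0.166]},
    {"travel": [-47,-16,-6],"delta_rot": [0,0,0.166]},
    {"travel": [-47,-16,-3],"delta_rot": [0,0,0.166]}
  ]
}}

```text
time_s: 7.68
tcp_pos: [0.5863, -0.1384, 0.0052]
ee_rot: [-0.001, 0.778, 0.628, -0.0]
wrist_force: [0.2, -0.4, -0.1]
finger_gap: 0.446
grip_force: 0.0
```

>>> {"name": "play_rows", "arguments": {
  "motion": [
    {"travel": [0,0,1],"delta_rot": [0,0,0]},
    {"travel": [0,0,2],"delta_rot": [0,0,0]},
    {"travel": [0,0,3],"delta_rot": [0,0,0]},
    {"travel": [0,0,4],"delta_rot": [0,0,0]},
    {"travel": [0,0,5],"delta_rot": [0,0,0]},
    {"travel": [0,0,6],"delta_rot": [0,0,0]},
    {"travel": [0,0,6],"delta_rot": [0,0,0]},
    {"travel": [0,0,6],"delta_rot": [0,0,0]},
    {"travel": [0,0,6],"delta_rot": [0,0,0]},
    {"travel": [0,0,6],"delta_rot": [0,0,0]}
  ]
}}

```text
time_s: 8.52
tcp_pos: [0.5868, -0.1391, 0.0004]
ee_rot: [0.0, 0.779, 0.628, 0.0]
wrist_force: [-0.1, 0.4, -0.4]
finger_gap: 0.445
grip_force: 0.0
```

>>> {"name": "play_rows", "arguments": {
  "motion": [
    {"travel": [0,0,1],"delta_rot": [0,0,0]},
    {"travel": [0,0,2],"delta_rot": [0,0,0]},
    {"travel": [0,0,3],"delta_rot": [0,0,0]},
    {"travel": [0,0,3],"delta_rot": [0,0,0]},
    {"travel": [0,0,3],"delta_rot": [0,0,0]},
    {"travel": [0,0,3],"delta_rot": [0,0,0]},
    {"travel": [0,0,3],"delta_rot": [0,0,0]},
    {"travel": [0,0,3],"delta_rot": [0,0,0]},
    {"travel": [0,0,3],"delta_rot": [0,0,0]},
    {"travel": [0,0,3],"delta_rot": [0,0,0]}
  ]
}}

```text
time_s: 9.35
tcp_pos: [0.5867, -0.1391, -0.0026]
ee_rot: [0.0, 0.779, 0.628, 0.0]
wrist_force: [0.5, -0.2, 0.6]
finger_gap: 0.448
grip_force: 0.0
```

>>> {"name": "play_rows", "arguments": {
  "motion": [
    {"travel": [0,0,1],"delta_rot": [0,0,0]},
    {"travel": [0,0,2],"delta_rot": [0,0,0]},
    {"travel": [0,0,2],"delta_rot": [0,0,0]},
    {"travel": [0,0,2],"delta_rot": [0,0,0]},
    {"travel": [0,0,2],"delta_rot": [0,0,0]},
    {"travel": [0,0,2],"delta_rot": [0,0,0]},
    {"travel": [0,0,2],"delta_rot": [0,0,0]},
    {"travel": [0,0,2],"delta_rot": [0,0,0]},
    {"travel": [0,0,2],"delta_rot": [0,0,0]},
    {"travel": [0,0,2],"delta_rot": [0,0,0]}
  ]
}}

```text
time_s: 10.18
tcp_pos: [0.5867, -0.1391, -0.0047]
ee_rot: [0.0, 0.779, 0.628, 0.0]
wrist_force: [-0.9, 0.8, -0.3]
finger_gap: 0.446
grip_force: 0.0
```

>>> {"name": "play_rows", "arguments": {
  "motion": [
    {"travel": [0,0,1],"delta_rot": [0,0,0]},
    {"travel": [0,0,2],"delta_rot": [0,0,0]},
    {"travel": [0,0,2],"delta_rot": [0,0,0]},
    {"travel": [0,0,2],"delta_rot": [0,0,0]},
    {"travel": [0,0,2],"delta_rot": [0,0,0]},
    {"travel": [0,0,2],"delta_rot": [0,0,0]},
    {"travel": [0,0,2],"delta_rot": [0,0,0]},
    {"travel": [0,0,2],"delta_rot": [0,0,0]},
    {"travel": [0,0,2],"delta_rot": [0,0,0]},
    {"travel": [0,0,2],"delta_rot": [0,0,0]}
  ]
}}

```text
time_s: 11.02
tcp_pos: [0.5867, -0.1391, -0.0067]
ee_rot: [0.0, 0.779, 0.628, 0.0]
wrist_force: [0.3, -0.8, 0.8]
finger_gap: 0.447
grip_force: 0.0
```

Run:
```python
from h import *
where();plate();arc()
im=eyes.read_camera("scene");cv2.imwrite("pics/s4.png",cv2.resize(im[170:250,220:330],None,fx=7,fy=7,interpolation=cv2.INTER_CUBIC))
```

```text
t 11.02 tcp stand [-276.5   37.3] z -6.7 th -0.333 F [ 0.3 -0.8  0.8] gap 0.447
plate ctr stand [-196.    10.1] [113.5  90.6] ang mod 90 -19.0 0.81
[24.6, 1.8, -9.7] [-0.0, -0.0, -0.034]
[30.8, 3.7, -9.7] [-0.0, -0.0, -0.067]
[37.0, 5.3, -9.7] [0.0, -0.0, -0.1]
[43.3, 6.8, -9.7] [0.0, -0.0, -0.133]
[49.6, 8.1, -9.7] [0.0, -0.0, -0.167]
[56.0, 9.1, -9.7] [0.0, -0.0, -0.2]
[62.4, 10.0, -9.7] [0.0, -0.0, -0.233]
[68.8, 10.6, -9.7] [0.0, -0.0, -0.266]
[75.3, 11.0, -9.7] [0.0, -0.0, -0.299]
[81.7, 11.2, -9.7] [0.0, -0.0, -0.333]
```

View pics/s4.png

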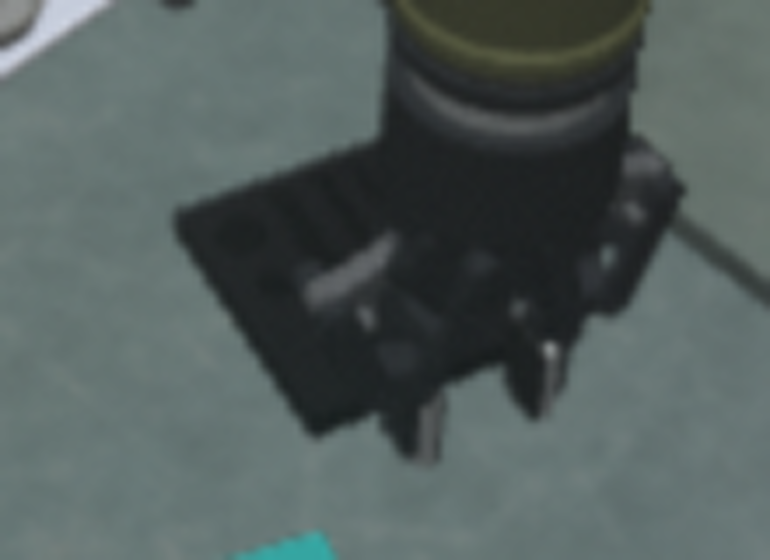

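The fingertips (428,463) and (540,415) are now low behind the rear edge. The plate has not moved, and I estimate the tips at 4–6 mm above the bench. I'll push to contact.

>>> {"name": "play_rows", "arguments": {
  "motion": [
    {"travel": [3,0,0],"delta_rot": [0,0,0]},
    {"travel": [6,0,0],"delta_rot": [0,0,0]},
    {"travel": [9,0,0],"delta_rot": [0,0,0]},
    {"travel": [12,0,0],"delta_rot": [0,0,0]},
    {"travel": [14,0,0],"delta_rot": [0,0,0]},
    {"travel": [16,0,0],"delta_rot": [0,0,0]},
    {"travel": [18,0,0],"delta_rot": [0,0,0]},
    {"travel": [19,0,0],"delta_rot": [0,0,0]},
    {"travel": [20,0,0],"delta_rot": [0,0,0]},
    {"travel": [21,0,0],"delta_rot": [0,0,0]}
  ]
}}

```text
time_s: 12.0
tcp_pos: [0.5911, -0.1186, -0.0067]
ee_rot: [0.0, 0.779, 0.627, 0.0]
wrist_force: [0.6, -0.2, 0.4]
finger_gap: 0.445
grip_force: 0.0
```

```bash
cat >> h.py <<'E'
def front():
    # plate front corners from the top mask: fit the line of leading edge
    eyes.read_camera("top")
    b=fit("top","marver",.014,(.598,0));w=(toplane("top",b[3],.014)-CS)@RS*1000
    print("front max x",w[:,0].max().round(1),"y range",w[:,1].min().round(1),w[:,1].max().round(1))
E
python3 - <<'E'
from h import *
where();plate();front();arc()
E
```

```text
t 12.0 tcp stand [-256.7   30.5] z -6.7 th -0.333 F [ 0.6 -0.2  0.4] gap 0.445
plate ctr stand [-186.7    4.8] [86.  93.8] ang mod 90 -20.7 0.8
front max x -134.7 y range -48.7 60.6
[3.7, 1.7, -9.7] [0.0, 0.0, -0.034]
[9.9, 3.6, -9.7] [0.0, 0.0, -0.067]
[16.2, 5.3, -9.7] [0.0, 0.0, -0.1]
[22.4, 6.8, -9.7] [0.0, 0.0, -0.133]
[28.8, 8.0, -9.7] [0.0, 0.0, -0.167]
[35.1, 9.1, -9.7] [0.0, 0.0, -0.2]
[41.5, 9.9, -9.7] [0.0, 0.0, -0.233]
[48.0, 10.5, -9.7] [0.0, 0.0, -0.266]
[54.4, 10.9, -9.7] [0.0, 0.0, -0.3]
[60.9, 11.1, -9.7] [0.0, 0.0, -0.333]
```

>>> {"name": "play_rows", "arguments": {
  "motion": [
    {"travel": [3,1,0],"delta_rot": [0,0,-0.016]},
    {"travel": [5,2,0],"delta_rot": [0,0,-0.033]},
    {"travel": [8,3,0],"delta_rot": [0,0,-0.05]},
    {"travel": [11,3.8,0],"delta_rot": [0,0,-0.066]},
    {"travel": [14,4.6,0],"delta_rot": [0,0,-0.083]},
    {"travel": [17,5.4,0],"delta_rot": [0,0,-0.1]},
    {"travel": [20,6.1,0],"delta_rot": [0,0,-0.116]},
    {"travel": [23,6.8,0],"delta_rot": [0,0,-0.133]},
    {"travel": [26,7.4,0],"delta_rot": [0,0,-0.15]},
    {"travel": [29,8,0],"delta_rot": [0,0,-0.166]}
  ]
}}

```text
time_s: 13.03
tcp_pos: [0.6052, -0.0916, -0.0067]
ee_rot: [0.0, 0.723, 0.691, 0.0]
wrist_force: [0.3, 0.4, 0.1]
finger_gap: 0.45
grip_force: 0.0
```

Run:
```python
from h import *
where();plate();front();arc()
im=eyes.read_camera("top")
cv2.imwrite("pics/t3.png",cv2.resize(im[90:260,140:300],None,fx=3.5,fy=3.5,interpolation=cv2.INTER_CUBIC))
```

```text
t 13.03 tcp stand [-231.6   13.3] z -6.7 th -0.165 F [0.3 0.4 0.1] gap 0.45
plate ctr stand [-167.1   -0.5] [47.  89.8] ang mod 90 -20.7 0.77
front max x -131.6 y range -50.8 44.5
[-24.0, -10.3, -9.7] [-0.0, 0.0, 0.133]
[-18.2, -7.5, -9.7] [-0.0, 0.0, 0.099]
[-12.3, -4.8, -9.7] [-0.0, 0.0, 0.066]
[-6.4, -2.3, -9.7] [-0.0, 0.0, 0.033]
[-0.3, 0.0, -9.7] [-0.0, 0.0, -0.0]
[5.8, 2.1, -9.7] [-0.0, 0.0, -0.034]
[11.9, 4.0, -9.7] [-0.0, 0.0, -0.067]
[18.2, 5.7, -9.7] [-0.0, 0.0, -0.1]
[24.5, 7.1, -9.7] [-0.0, 0.0, -0.133]
[30.8, 8.4, -9.7] [-0.0, 0.0, -0.167]
```

View pics/t3.png

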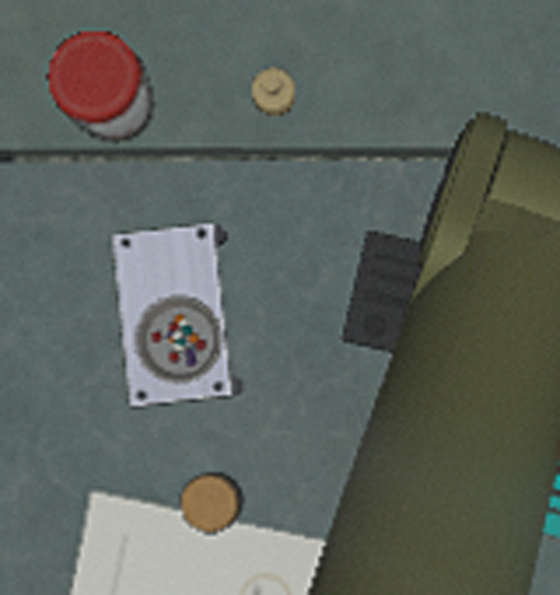

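The plate still has not moved, so the tips must be higher than I assumed. I'll measure the tip height from the saved views.

Run:
```python
from h import *
p=eyes.camera_params("scene");K=np.array(p["K"]);T=np.array(p["world_from_camera"])
def ray(px):
    n=cv2.undistortPoints(np.float64([[px]]),K,np.array([p["k1"],0,0,0.])).ravel()
    return T[:3,:3]@np.r_[n,1],T[:3,3]
def t(px,tcp,q,xs):
    R=Ro.from_quat([*q[1:],q[0]]);d,o=ray(px)
    d=R.inv().apply(d);o=R.inv().apply(o-np.array(tcp))
    for x in xs: print(px,x,((o+d*(x-o[0])/d[0])*1000).round(1),end=" ")
    print()
g=lambda u,v,f=7:(np.array([u,v])+.5)/f-.5+[220,170]
q=[0,.779,.628,0]
for u in((440,462),(413,462),(540,418),(384,430)): t(g(*u),[.5867,-.1391,-.0067],q,(-.011,0))
for u in((370,362),(463,328)): t(g(*u,6),[.5895,-.1362,.0071],q,(-.011,0))
for u in((372,348),(393,346)): t(g(*u),[.605,-.0925,.0033],[0,.723,.691,0],(-.011,0))
```

```text
[282.42857143 235.57142857] -0.011 [-11.  -18.1 -26.4] [282.42857143 235.57142857] 0 [  0.  -10.4  -9.5] 
[278.57142857 235.57142857] -0.011 [-11.  -29.  -32.7] [278.57142857 235.57142857] 0 [  0.  -21.6 -15.9] 
[296.71428571 229.28571429] -0.011 [-11.   21.3 -27.7] [296.71428571 229.28571429] 0 [  0.   30.  -10.7] 
[274.42857143 231.        ] -0.011 [-11.  -41.5 -56.7] [274.42857143 231.        ] 0 [  0.  -34.3 -40.5] 
[281.25       229.91666667] -0.011 [-11.  -22.8 -31.3] [281.25       229.91666667] 0 [  0.  -15.2 -14.9] 
[296.75 224.25] -0.011 [-11.   20.  -28.5] [296.75 224.25] 0 [ -0.   28.5 -12. ] 
[272.71428571 219.28571429] -0.011 [-11.  -30.2 -29.8] [272.71428571 219.28571429] 0 [  0.  -20.2 -12.5] 
[275.71428571 219.        ] -0.011 [-11.  -20.5 -24.1] [275.71428571 219.        ] 0 [  0.  -10.3  -6.6]
```

The views put the tips about 20 mm behind the TCP, so they are near z = 19 mm and pass over the plate. I'll go back and probe further down for the bench.

>>> {"name": "play_rows", "arguments": {
  "motion": [
    {"travel": [0,0,-5],"delta_rot": [0,0,0]},
    {"travel": [-8,-3,-7],"delta_rot": [0,0,0.03]},
    {"travel": [-16,-6,-7],"delta_rot": [0,0,0.06]},
    {"travel": [-24,-9,-7],"delta_rot": [0,0,0.09]},
    {"travel": [-32,-11,-7],"delta_rot": [0,0,0.12]},
    {"travel": [-40,-14,-7],"delta_rot": [0,0,0.15]},
    {"travel": [-47,-16,-7],"delta_rot": [0,0,0.166]},
    {"travel": [-50,-16,-3],"delta_rot": [0,0,0.166]},
    {"travel": [-50,-16,2],"delta_rot": [0,0,0.166]},
    {"travel": [-50,-16,4],"delta_rot": [0,0,0.166]}
  ]
}}

```text
time_s: 14.12
tcp_pos: [0.5862, -0.1408, -0.0117]
ee_rot: [-0.001, 0.779, 0.628, -0.0]
wrist_force: [0.2, -0.4, -0.0]
finger_gap: 0.442
grip_force: 0.0
```

>>> {"name": "play_rows", "arguments": {
  "motion": [
    {"travel": [0,0,1],"delta_rot": [0,0,0]},
    {"travel": [0,0,2],"delta_rot": [0,0,0]},
    {"travel": [0,0,3],"delta_rot": [0,0,0]},
    {"travel": [0,0,3],"delta_rot": [0,0,0]},
    {"travel": [0,0,3],"delta_rot": [0,0,0]},
    {"travel": [0,0,3],"delta_rot": [0,0,0]},
    {"travel": [0,0,3],"delta_rot": [0,0,0]},
    {"travel": [0,0,3],"delta_rot": [0,0,0]},
    {"travel": [0,0,3],"delta_rot": [0,0,0]},
    {"travel": [0,0,3],"delta_rot": [0,0,0]}
  ]
}}

```text
time_s: 14.95
tcp_pos: [0.5868, -0.1411, -0.0136]
ee_rot: [0.0, 0.779, 0.628, 0.0]
wrist_force: [0.4, -0.1, -0.4]
finger_gap: 0.446
grip_force: 0.0
```

Run:
```python
from h import *
where();plate();
```

```text
t 14.95 tcp stand [-278.5   37.5] z -13.6 th -0.333 F [ 0.4 -0.1 -0.4] gap 0.446
plate ctr stand [-196.8   11. ] [112.5  92.1] ang mod 90 -19.2 0.59
```

>>> {"name": "play_rows", "arguments": {
  "motion": [
    {"travel": [0,0,1],"delta_rot": [0,0,0]},
    {"travel": [0,0,2],"delta_rot": [0,0,0]},
    {"travel": [0,0,2],"delta_rot": [0,0,0]},
    {"travel": [0,0,2],"delta_rot": [0,0,0]},
    {"travel": [0,0,2],"delta_rot": [0,0,0]},
    {"travel": [0,0,2],"delta_rot": [0,0,0]},
    {"travel": [0,0,2],"delta_rot": [0,0,0]},
    {"travel": [0,0,2],"delta_rot": [0,0,0]},
    {"travel": [0,0,2],"delta_rot": [0,0,0]},
    {"travel": [0,0,2],"delta_rot": [0,0,0]}
  ]
}}

```text
time_s: 15.88
tcp_pos: [0.5868, -0.1411, -0.0156]
ee_rot: [0.0, 0.779, 0.628, 0.0]
wrist_force: [1.1, -0.5, 0.0]
finger_gap: 0.445
grip_force: 0.0
```

Run:
```python
from h import *
where()
im=eyes.read_camera("scene")[170:250,220:330]
cv2.imwrite("pics/s5.png",cv2.resize(im,None,fx=7,fy=7,interpolation=cv2.INTER_CUBIC))
```

```text
t 15.88 tcp stand [-278.5   37.5] z -15.6 th -0.333 F [ 1.1 -0.5  0. ] gap 0.445
```

View pics/s5.png

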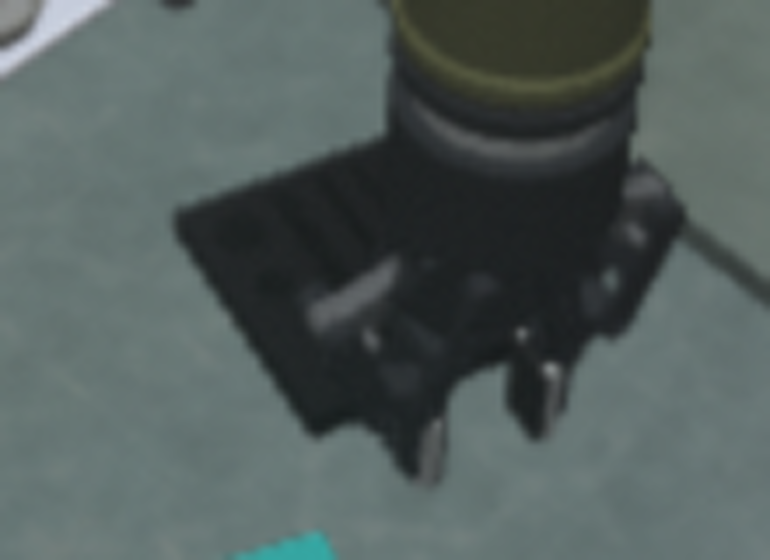

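The final picture shows the tips at (430,487) and (542,438), now clearly lower and still behind the rear edge, with the plate unmoved. I'll probe on by force.

>>> {"name": "play_rows", "arguments": {
  "motion": [
    {"travel": [0,0,1],"delta_rot": [0,0,0]},
    {"travel": [0,0,2],"delta_rot": [0,0,0]},
    {"travel": [0,0,2],"delta_rot": [0,0,0]},
    {"travel": [0,0,2],"delta_rot": [0,0,0]},
    {"travel": [0,0,2],"delta_rot": [0,0,0]},
    {"travel": [0,0,2],"delta_rot": [0,0,0]},
    {"travel": [0,0,2],"delta_rot": [0,0,0]},
    {"travel": [0,0,2],"delta_rot": [0,0,0]},
    {"travel": [0,0,2],"delta_rot": [0,0,0]},
    {"travel": [0,0,2],"delta_rot": [0,0,0]}
  ]
}}

```text
time_s: 16.77
tcp_pos: [0.5868, -0.1411, -0.0177]
ee_rot: [0.0, 0.779, 0.628, 0.0]
wrist_force: [-0.0, -0.3, 0.8]
finger_gap: 0.446
grip_force: 0.0
```

>>> {"name": "play_rows", "arguments": {
  "motion": [
    {"travel": [0,0,1],"delta_rot": [0,0,0]},
    {"travel": [0,0,2],"delta_rot": [0,0,0]},
    {"travel": [0,0,2],"delta_rot": [0,0,0]},
    {"travel": [0,0,2],"delta_rot": [0,0,0]},
    {"travel": [0,0,2],"delta_rot": [0,0,0]},
    {"travel": [0,0,2],"delta_rot": [0,0,0]},
    {"travel": [0,0,2],"delta_rot": [0,0,0]},
    {"travel": [0,0,2],"delta_rot": [0,0,0]},
    {"travel": [0,0,2],"delta_rot": [0,0,0]},
    {"travel": [0,0,2],"delta_rot": [0,0,0]}
  ]
}}

```text
time_s: 17.6
tcp_pos: [0.5868, -0.1411, -0.0196]
ee_rot: [0.0, 0.779, 0.628, 0.0]
wrist_force: [0.6, 0.3, 0.6]
finger_gap: 0.445
grip_force: 0.0
```

>>> {"name": "play_rows", "arguments": {
  "motion": [
    {"travel": [0,0,1],"delta_rot": [0,0,0]},
    {"travel": [0,0,2],"delta_rot": [0,0,0]},
    {"travel": [0,0,2],"delta_rot": [0,0,0]},
    {"travel": [0,0,2],"delta_rot": [0,0,0]},
    {"travel": [0,0,2],"delta_rot": [0,0,0]},
    {"travel": [0,0,2],"delta_rot": [0,0,0]},
    {"travel": [0,0,2],"delta_rot": [0,0,0]},
    {"travel": [0,0,2],"delta_rot": [0,0,0]},
    {"travel": [0,0,2],"delta_rot": [0,0,0]},
    {"travel": [0,0,2],"delta_rot": [0,0,0]}
  ]
}}

```text
time_s: 18.43
tcp_pos: [0.5867, -0.1411, -0.0217]
ee_rot: [-0.0, 0.779, 0.628, 0.0]
wrist_force: [-0.2, -0.4, 0.2]
finger_gap: 0.446
grip_force: 0.0
```

>>> {"name": "play_rows", "arguments": {
  "motion": [
    {"travel": [3,0,0],"delta_rot": [0,0,0]},
    {"travel": [6,0,0],"delta_rot": [0,0,0]},
    {"travel": [9,0,0],"delta_rot": [0,0,0]},
    {"travel": [12,0,0],"delta_rot": [0,0,0]},
    {"travel": [15,0,0],"delta_rot": [0,0,0]},
    {"travel": [17,0,0],"delta_rot": [0,0,0]},
    {"travel": [19,0,0],"delta_rot": [0,0,0]},
    {"travel": [21,0,0],"delta_rot": [0,0,0]},
    {"travel": [23,0,0],"delta_rot": [0,0,0]},
    {"travel": [25,0,0],"delta_rot": [0,0,0]}
  ]
}}

```text
time_s: 19.27
tcp_pos: [0.5919, -0.1174, -0.0217]
ee_rot: [0.0, 0.779, 0.627, -0.0]
wrist_force: [-0.7, -2.8, -0.1]
finger_gap: 0.443
grip_force: 0.9
```

```bash
cat >> h.py <<'E'
def edge():
    # front edge line of plate from top mask: points within 3 mm of the edge hull, by direction
    im=eyes.read_camera("top")
    for d in eyes.cut_out("top","marver"):
        m=d["mask"].astype(np.uint8)
        c=max(cv2.findContours(m,cv2.RETR_EXTERNAL,cv2.CHAIN_APPROX_NONE)[0],key=cv2.contourArea)
        w=(toplane("top",c.reshape(-1,2),.014)-CS)@RS*1000
        if not(-220<w[:,0].mean()<20 and abs(w[:,1].mean())<60): continue
        poly=cv2.approxPolyDP(w.astype(np.float32).reshape(-1,1,2),5,True).reshape(-1,2)
        print("conf",round(d["conf"],2),"poly",poly.round(0).tolist())
        bins=[(w[(abs(w[:,1]-y)<2),0].max(),y) for y in range(-28,30,4) if (abs(w[:,1]-y)<2).any()]
        b=np.array(bins);k=np.polyfit(b[:,1],b[:,0],1)
        for _ in range(3):
            r=abs(b[:,0]-np.polyval(k,b[:,1]));k=np.polyfit(b[r<=max(2,np.median(r))][:,1],b[r<=max(2,np.median(r))][:,0],1)
        th=-np.arctan(k[0]);print("front edge x at y=0",k[1].round(1),"theta",th.round(3))
E
python3 - <<'E'
from h import *
where();edge()
E
```

```text
t 19.27 tcp stand [-255.6   29.6] z -21.7 th -0.333 F [-0.7 -2.8 -0.1] gap 0.443
conf 0.61 poly [[-155.0, -49.0], [-129.0, 32.0], [-201.0, 60.0], [-230.0, 7.0], [-233.0, -23.0]]
front edge x at y=0 -138.3 theta -0.325
```

Contact is confirmed: −2.8 N, and the plate has moved about 3 mm. Next is the arc.

```bash
cat >> h.py <<'E'
def arc2(th0,c,R=.18,n=20,off=.066):
    for i in range(1,n+1):
        t=th0*(1-i/n)
        p=np.array(c)+R*np.array([np.sin(t)-np.sin(th0),np.cos(th0)-np.cos(t)])
        go(*(p-off*np.array([np.cos(t),np.sin(t)])),-.0217,t)
E
python3 - <<'E'
from h import *
arc2(-.333,(-.1932,.0081))
E
```

```text
[2.3, 1.0, 0.0] [0.0, 0.0, -0.016]
[5.3, 2.0, 0.0] [0.0, 0.0, -0.033]
[8.3, 3.0, 0.0] [0.0, 0.0, -0.05]
[11.4, 3.9, 0.0] [0.0, 0.0, -0.066]
[14.5, 4.8, 0.0] [0.0, 0.0, -0.083]
[17.6, 5.6, 0.0] [0.0, 0.0, -0.1]
[20.6, 6.4, 0.0] [0.0, 0.0, -0.116]
[23.8, 7.1, 0.0] [0.0, 0.0, -0.133]
[26.9, 7.8, 0.0] [0.0, 0.0, -0.15]
[30.0, 8.4, 0.0] [0.0, 0.0, -0.166]
[33.2, 8.9, 0.0] [0.0, 0.0, -0.183]
[36.3, 9.5, 0.0] [0.0, 0.0, -0.199]
[39.5, 9.9, 0.0] [0.0, 0.0, -0.216]
[42.6, 10.3, 0.0] [0.0, 0.0, -0.233]
[45.8, 10.7, 0.0] [0.0, 0.0, -0.249]
[49.0, 11.0, 0.0] [0.0, 0.0, -0.266]
[52.2, 11.2, 0.0] [0.0, 0.0, -0.283]
[55.4, 11.4, 0.0] [0.0, 0.0, -0.299]
[58.5, 11.5, 0.0] [0.0, 0.0, -0.316]
[61.7, 11.6, 0.0] [0.0, 0.0, -0.333]
```

>>> {"name": "play_rows", "arguments": {
  "motion": [
    {"travel": [2.3,1,0],"delta_rot": [0,0,-0.016]},
    {"travel": [5.3,2,0],"delta_rot": [0,0,-0.033]},
    {"travel": [8.3,3,0],"delta_rot": [0,0,-0.05]},
    {"travel": [11.4,3.9,0],"delta_rot": [0,0,-0.066]},
    {"travel": [14.5,4.8,0],"delta_rot": [0,0,-0.083]},
    {"travel": [17.6,5.6,0],"delta_rot": [0,0,-0.1]},
    {"travel": [20.6,6.4,0],"delta_rot": [0,0,-0.116]},
    {"travel": [23.8,7.1,0],"delta_rot": [0,0,-0.133]},
    {"travel": [26.9,7.8,0],"delta_rot": [0,0,-0.15]},
    {"travel": [30,8.4,0],"delta_rot": [0,0,-0.166]}
  ]
}}

```text
time_s: 20.2
tcp_pos: [0.6068, -0.0888, -0.0217]
ee_rot: [0.0, 0.723, 0.691, 0.0]
wrist_force: [0.2, -2.0, -0.2]
finger_gap: 0.447
grip_force: 0.8
```

Run:
```python
from h import *
where();edge();arc2(-.166,(-.1932+.18*(np.sin(.333)-np.sin(.166)),.0081-.18*(np.cos(.166)-np.cos(.333))),n=10)
```

```text
t 20.2 tcp stand [-228.9   11.4] z -21.7 th -0.165 F [ 0.2 -2.  -0.2] gap 0.447
[1.9, 0.8, 0.0] [0.0, -0.001, -0.016]
[4.9, 1.8, 0.0] [0.0, -0.001, -0.032]
[7.9, 2.8, 0.0] [0.0, -0.001, -0.049]
[11.0, 3.7, 0.0] [0.0, -0.001, -0.065]
[14.0, 4.6, 0.0] [0.0, -0.001, -0.082]
[17.1, 5.4, 0.0] [0.0, -0.001, -0.099]
[20.2, 6.2, 0.0] [0.0, -0.001, -0.115]
[23.3, 6.9, 0.0] [0.0, -0.001, -0.132]
[26.4, 7.6, 0.1] [0.0, -0.001, -0.148]
[29.5, 8.2, 0.1] [0.0, -0.001, -0.165]
```

Run:
```python
from h import *
edge()
im=eyes.read_camera("top").astype(int)
# dark, unsaturated pixels ahead of the arm
m=((im.max(2)<62)&(im.max(2)-im.min(2)<16)).astype(np.uint8)
n,l,s,_=cv2.connectedComponentsWithStats(m)
for i in range(1,n):
    if s[i,4]<60: continue
    v,u=np.nonzero(l==i);w=(toplane("top",np.c_[u,v],.014)-CS)@RS*1000
    if -230<w[:,0].mean()<20 and abs(w[:,1].mean())<70:
        h=cv2.approxPolyDP(cv2.convexHull(w.astype(np.float32)),4,True).reshape(-1,2);print(s[i,4],h.round(0).tolist())
```

```text
conf 0.58 poly [[-119.0, -51.0], [-104.0, 32.0], [-158.0, 46.0], [-193.0, -34.0]]
front edge x at y=0 -108.1 theta -0.146
conf 0.22 poly [[-37.0, -69.0], [25.0, -70.0], [42.0, -64.0], [39.0, 65.0], [-45.0, 64.0], [-34.0, 35.0], [-7.0, 54.0], [15.0, 51.0], [37.0, 21.0], [28.0, -6.0], [4.0, -20.0], [-12.0, -18.0], [-35.0, -1.0], [-35.0, -46.0], [-45.0, -59.0]]
front edge x at y=0 39.3 theta -0.02
1423 [[343.0, -174.0], [-127.0, 120.0], [-170.0, 67.0], [-216.0, -17.0], [-243.0, -125.0]]
```

The plate is following the fingers: its edge angle is about −0.15 and its centre is on plan.

>>> {"name": "play_rows", "arguments": {
  "motion": [
    {"travel": [2,0.8,0],"delta_rot": [0,0,-0.016]},
    {"travel": [5,1.8,0],"delta_rot": [0,0,-0.032]},
    {"travel": [8,2.8,0],"delta_rot": [0,0,-0.049]},
    {"travel": [11,3.7,0],"delta_rot": [0,0,-0.065]},
    {"travel": [14,4.6,0],"delta_rot": [0,0,-0.082]},
    {"travel": [17,5.4,0],"delta_rot": [0,0,-0.099]},
    {"travel": [20.2,6.2,0],"delta_rot": [0,0,-0.115]},
    {"travel": [23.3,6.9,0],"delta_rot": [0,0,-0.132]},
    {"travel": [26.4,7.6,0],"delta_rot": [0,0,-0.148]},
    {"travel": [29.5,8.2,0],"delta_rot": [0,0,-0.165]}
  ]
}}

```text
time_s: 21.28
tcp_pos: [0.6163, -0.0597, -0.0217]
ee_rot: [-0.0, 0.664, 0.748, 0.0]
wrist_force: [0.7, -1.0, -1.4]
finger_gap: 0.445
grip_force: 0.7
```

Run:
```python
from h import *
where();edge();edge();go(-.125,-.001,-.0217,0)
```

```text
t 21.28 tcp stand [-201.1   -1.5] z -21.7 th -0.0 F [ 0.7 -1.  -1.4] gap 0.445
conf 0.84 poly [[-146.0, -45.0], [-82.0, -41.0], [-77.0, 26.0], [-83.0, 46.0], [-117.0, 42.0], [-143.0, -14.0]]
front edge x at y=0 -78.5 theta -0.025
conf 0.78 poly [[-143.0, -42.0], [-81.0, -38.0], [-83.0, 43.0], [-115.0, 38.0], [-136.0, -4.0]]
front edge x at y=0 -79.9 theta -0.001
[75.8, -0.6, 0.1] [0.0, -0.001, -0.001]
```

>>> {"name": "play_rows", "arguments": {
  "motion": [
    {"travel": [5,0,0],"delta_rot": [0,0,0]},
    {"travel": [10,0,0],"delta_rot": [0,0,0]},
    {"travel": [15,0,0],"delta_rot": [0,0,0]},
    {"travel": [20,0,0],"delta_rot": [0,0,0]},
    {"travel": [25,0,0],"delta_rot": [0,0,0]},
    {"travel": [30,0,0],"delta_rot": [0,0,0]},
    {"travel": [35,0,0],"delta_rot": [0,0,0]},
    {"travel": [40,0,0],"delta_rot": [0,0,0]},
    {"travel": [45,0,0],"delta_rot": [0,0,0]},
    {"travel": [50,0,0],"delta_rot": [0,0,0]}
  ]
}}

```text
time_s: 22.32
tcp_pos: [0.6104, -0.01, -0.0216]
ee_rot: [0.0, 0.665, 0.747, 0.0]
wrist_force: [-0.4, -2.5, 1.8]
finger_gap: 0.45
grip_force: 1.2
```

Run:
```python
from h import *
where();edge();go(-.091,-.001,-.0217,0)
```

```text
t 22.32 tcp stand [-151.2   -1.5] z -21.6 th -0.002 F [-0.4 -2.5  1.8] gap 0.45
conf 0.76 poly [[-68.0, -45.0], [-40.0, -43.0], [-42.0, 38.0]]
front edge x at y=0 -42.3 theta -0.002
[58.6, -0.5, 0.1] [-0.0, -0.001, -0.0]
```

>>> {"name": "play_rows", "arguments": {
  "motion": [
    {"travel": [5,0,0],"delta_rot": [0,0,0]},
    {"travel": [10,0,0],"delta_rot": [0,0,0]},
    {"travel": [15,0,0],"delta_rot": [0,0,0]},
    {"travel": [20,0,0],"delta_rot": [0,0,0]},
    {"travel": [25,0,0],"delta_rot": [0,0,0]},
    {"travel": [30,0,0],"delta_rot": [0,0,0]},
    {"travel": [35,0,0],"delta_rot": [0,0,0]},
    {"travel": [40,0,0],"delta_rot": [0,0,0]},
    {"travel": [45,0,0],"delta_rot": [0,0,0]},
    {"travel": [50,0,0],"delta_rot": [0,0,0]}
  ]
}}

```text
time_s: 23.25
tcp_pos: [0.6044, 0.0398, -0.0217]
ee_rot: [-0.0, 0.665, 0.747, -0.0]
wrist_force: [0.4, -1.5, -0.5]
finger_gap: 0.445
grip_force: 1.0
```

>>> {"name": "play_rows", "arguments": {
  "motion": [
    {"travel": [1,0,0],"delta_rot": [0,0,0]},
    {"travel": [2,0,0],"delta_rot": [0,0,0]},
    {"travel": [3,0,0],"delta_rot": [0,0,0]},
    {"travel": [4,0,0],"delta_rot": [0,0,0]},
    {"travel": [5,0,0],"delta_rot": [0,0,0]},
    {"travel": [5.5,0,0],"delta_rot": [0,0,0]},
    {"travel": [6,0,0],"delta_rot": [0,0,0]},
    {"travel": [6,0,0],"delta_rot": [0,0,0]},
    {"travel": [6,0,0],"delta_rot": [0,0,0]},
    {"travel": [6,0,0],"delta_rot": [0,0,0]}
  ]
}}

```text
time_s: 24.08
tcp_pos: [0.6038, 0.0453, -0.0217]
ee_rot: [-0.0, 0.665, 0.747, 0.0]
wrist_force: [0.3, -1.7, -0.5]
finger_gap: 0.448
grip_force: 0.7
```

Run:
```python
from h import *
where();go(-.091,-.001,-.0217,0)
```

```text
t 24.08 tcp stand [-95.5  -1.5] z -21.7 th -0.002 F [ 0.3 -1.7 -0.5] gap 0.448
[4.5, -0.5, -0.0] [-0.0, -0.0, -0.002]
```

>>> {"name": "play_rows", "arguments": {
  "motion": [
    {"travel": [0.5,0,0],"delta_rot": [0,0,0]},
    {"travel": [1,0,0],"delta_rot": [0,0,0]},
    {"travel": [1.5,0,0],"delta_rot": [0,0,0]},
    {"travel": [2,0,0],"delta_rot": [0,0,0]},
    {"travel": [2.5,0,0],"delta_rot": [0,0,0]},
    {"travel": [3,0,0],"delta_rot": [0,0,0]},
    {"travel": [3,0,0],"delta_rot": [0,0,0]},
    {"travel": [3,0,0],"delta_rot": [0,0,0]},
    {"travel": [3,0,0],"delta_rot": [0,0,0]},
    {"travel": [3,0,0],"delta_rot": [0,0,0]}
  ]
}}

```text
time_s: 24.92
tcp_pos: [0.6034, 0.0485, -0.0217]
ee_rot: [-0.0, 0.665, 0.747, 0.0]
wrist_force: [-0.3, -1.1, -0.1]
finger_gap: 0.443
grip_force: 0.4
```

>>> {"name": "play_rows", "arguments": {
  "motion": [
    {"travel": [0.5,0,0],"delta_rot": [0,0,0]},
    {"travel": [1,0,0],"delta_rot": [0,0,0]},
    {"travel": [1.5,0,0],"delta_rot": [0,0,0]},
    {"travel": [2,0,0],"delta_rot": [0,0,0]},
    {"travel": [2,0,0],"delta_rot": [0,0,0]},
    {"travel": [2,0,0],"delta_rot": [0,0,0]},
    {"travel": [2,0,0],"delta_rot": [0,0,0]},
    {"travel": [2,0,0],"delta_rot": [0,0,0]},
    {"travel": [2,0,0],"delta_rot": [0,0,0]},
    {"travel": [2,0,0],"delta_rot": [0,0,0]}
  ]
}}

```text
time_s: 25.75
tcp_pos: [0.6034, 0.0499, -0.0217]
ee_rot: [0.0, 0.665, 0.747, -0.0]
wrist_force: [0.2, -3.4, -0.4]
finger_gap: 0.44
grip_force: 1.5
```

>>> {"name": "play_rows", "arguments": {
  "motion": [
    {"travel": [0.5,0,0],"delta_rot": [0,0,0]},
    {"travel": [1,0,0],"delta_rot": [0,0,0]},
    {"travel": [1.5,0,0],"delta_rot": [0,0,0]},
    {"travel": [2,0,0],"delta_rot": [0,0,0]},
    {"travel": [2,0,0],"delta_rot": [0,0,0]},
    {"travel": [2,0,0],"delta_rot": [0,0,0]},
    {"travel": [2,0,0],"delta_rot": [0,0,0]},
    {"travel": [2,0,0],"delta_rot": [0,0,0]},
    {"travel": [2,0,0],"delta_rot": [0,0,0]},
    {"travel": [2,0,0],"delta_rot": [0,0,0]}
  ]
}}

```text
time_s: 26.58
tcp_pos: [0.6034, 0.0498, -0.0216]
ee_rot: [0.001, 0.665, 0.747, -0.001]
wrist_force: [0.9, -6.8, -1.2]
finger_gap: 0.445
grip_force: 3.3
```

Run:
```python
from h import *
where()
```

```text
t 26.58 tcp stand [-90.9  -1.6] z -21.6 th -0.003 F [ 0.9 -6.8 -1.2] gap 0.445
```

It has stalled against the stop at TCP x = −90.9 mm, where −91 was expected. I'll withdraw straight back, then up.

>>> {"name": "play_rows", "arguments": {
  "motion": [
    {"travel": [-2,0,0],"delta_rot": [0,0,0]},
    {"travel": [-5,0,0],"delta_rot": [0,0,0]},
    {"travel": [-10,0,0],"delta_rot": [0,0,0]},
    {"travel": [-16,0,0],"delta_rot": [0,0,0]},
    {"travel": [-24,0,0],"delta_rot": [0,0,0]},
    {"travel": [-32,0,0],"delta_rot": [0,0,0]},
    {"travel": [-42,0,0],"delta_rot": [0,0,0]},
    {"travel": [-54,0,-5],"delta_rot": [0,0,0]},
    {"travel": [-70,0,-20],"delta_rot": [0,0,0]},
    {"travel": [-90,0,-40],"delta_rot": [0,0,0]}
  ]
}}

```text
time_s: 27.42
tcp_pos: [0.612, -0.0376, 0.0175]
ee_rot: [-0.001, 0.664, 0.748, -0.001]
wrist_force: [0.2, -0.3, 0.8]
finger_gap: 0.443
grip_force: 0.0
```

>>> {"name": "play_rows", "arguments": {
  "motion": [
    {"travel": [-20,0,-20],"delta_rot": [0,0,0]},
    {"travel": [-40,0,-40],"delta_rot": [0,0,0]},
    {"travel": [-60,0,-60],"delta_rot": [0,0,0]},
    {"travel": [-80,0,-70],"delta_rot": [0,0,0]},
    {"travel": [-100,0,-80],"delta_rot": [0,0,0]},
    {"travel": [-110,0,-85],"delta_rot": [0,0,0]},
    {"travel": [-115,0,-90],"delta_rot": [0,0,0]},
    {"travel": [-115,0,-90],"delta_rot": [0,0,0]},
    {"travel": [-115,0,-90],"delta_rot": [0,0,0]},
    {"travel": [-115,0,-90],"delta_rot": [0,0,0]}
  ]
}}

```text
time_s: 28.25
tcp_pos: [0.6266, -0.1495, 0.1073]
ee_rot: [-0.001, 0.664, 0.748, 0.0]
wrist_force: [0.4, 0.5, -0.7]
finger_gap: 0.443
grip_force: 0.0
```

Run:
```python
from h import *
where();edge();edge()
for l in("bead_dish","cork_pot","lidded_jar"):
    print(l,[(np.round(d["point"],3),round(d["conf"],2)) for d in eyes.recognise("top",l)][:1])
```

```text
t 28.25 tcp stand [-291.5   -1.1] z 107.3 th 0.0 F [ 0.4  0.5 -0.7] gap 0.443
conf 0.68 poly [[-76.0, -44.0], [-40.0, -40.0], [-42.0, 41.0], [-78.0, 40.0]]
front edge x at y=0 -40.1 theta -0.009
conf 0.57 poly [[-76.0, -44.0], [-40.0, -43.0], [-42.0, 44.0], [-78.0, 40.0]]
front edge x at y=0 -39.7 theta 0.009
bead_dish [(array([0.569, 0.138, 0.034]), 0.93)]
cork_pot [(array([0.445, 0.107, 0.036]), 0.66)]
lidded_jar [(array([0.755, 0.186, 0.091]), 0.62)]
```

The rear edge shows at x ≈ −77 to −79 mm (−80 expected), square and centred, and nothing else has moved.

```bash
python3 -c "
from rig import job_done;print(job_done())"
```

```text
the job is handed in; nothing more can be done
None
```

I pushed the plate flat along the bench into the stand until it stalled against the brass stop, square and centred in the channel. The dish, pot and jar read unmoved; I did not re-measure the brass weight. I handed the job in shortly after robot time 28 s, and the hand-in returned no verdict.

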